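# Find the empty covered cell and stow the tin rocket

### The job

Lift the silver tin rocket out of the slackened clamp and stand it upright on the green felt pad. While it stands there, feel down through the crate's flaps with your empty fingers to find the one cell that has nothing in it; then take the rocket again and lower it upright into that cell, not dropping it, until it stands on the cell's floor, and let go. Do not topple the rocket, and leave the clown, the tweezers stand, the burnisher and the red hub where they are.

Things in the scene. Friction and masses are not known exactly. Their poses are not given: they have to be found in the camera images.
- rocket_center (a point): Centre, half-way up, of the silver tin toy rocket that stands upright, 132 mm high, 150 to 310 g. Flat-sided body 54 mm (its x) by 34 mm (its y), 112 mm high, with a round red nose on top, 20 mm high. Foot 66 mm below this point, top of the flat sides 46 mm above. The broad faces (blue portholes) look to +y and -y, the narrow edges to +x and -x; z up
- rocket: The same rocket; origin at the centre of its underside, same axes. The same turned half round
- clamp: Slackened steel screw clamp, fixed; origin on the bench under the rocket, axes as the rocket's. The rocket stands loose on its 10 mm base plate; two jaws (40 mm long in x, 9 mm thick, at y = -25 and +25 mm, 112 mm high) cover its broad faces, so it is taken by the narrow edges and raised over 105 mm to come clear. Screw and post reach y = -115 mm, under 75 mm high
- pad: Green felt pad, 120 x 120 mm, 3 mm thick, fixed; origin at the centre of its underside, on the bench
- crate: Fixed plywood crate, 76 mm (x) by 238 mm (y), four cells in a row along y, each closed by two sprung flaps that hide what is inside. Origin: centre of its underside, on the bench. Cells 64 mm (x) by 52 mm (y), 58 mm apart, floor at 6 mm, flaps and walls at 78 mm; only the -x wall rises to 118 mm and leaves no room for fingers. The rocket fits with its broad faces to the crate's +y and -y
- cell0 (a point): Middle of the mouth of cell 0 (crate y = -87 mm), level with the flaps' top, 78 mm above the bench; crate's axes. Exactly one of the four cells is empty: there fingers meet only the weak flaps (under 2 N) down to the floor. The others hide a loose pointed nose cone, its tip about 12 mm under the flaps, which stops a finger there
- cell1 (a point): Middle of the mouth of cell 1 (crate y = -29 mm), level with the flaps' top, 78 mm above the bench; crate's axes. Exactly one of the four cells is empty: there fingers meet only the weak flaps (under 2 N) down to the floor. The others hide a loose pointed nose cone, its tip about 12 mm under the flaps, which stops a finger there
- cell2 (a point): Middle of the mouth of cell 2 (crate y = 29 mm), level with the flaps' top, 78 mm above the bench; crate's axes. Exactly one of the four cells is empty: there fingers meet only the weak flaps (under 2 N) down to the floor. The others hide a loose pointed nose cone, its tip about 12 mm under the flaps, which stops a finger there
- cell3 (a point): Middle of the mouth of cell 3 (crate y = 87 mm), level with the flaps' top, 78 mm above the bench; crate's axes. Exactly one of the four cells is empty: there fingers meet only the weak flaps (under 2 N) down to the floor. The others hide a loose pointed nose cone, its tip about 12 mm under the flaps, which stops a finger there
- flap0a (a joint): One of the two flaps of cell 0 (hinged on its -y wall), 0 closed and level, up to 1.5 rad when pushed down; springs shut, low friction
- flap0b (a joint): One of the two flaps of cell 0 (hinged on its +y wall), 0 closed and level, up to 1.5 rad when pushed down; springs shut, low friction
- flap1a (a joint): One of the two flaps of cell 1 (hinged on its -y wall), 0 closed and level, up to 1.5 rad when pushed down; springs shut, low friction
- flap1b (a joint): One of the two flaps of cell 1 (hinged on its +y wall), 0 closed and level, up to 1.5 rad when pushed down; springs shut, low friction
- flap2a (a joint): One of the two flaps of cell 2 (hinged on its -y wall), 0 closed and level, up to 1.5 rad when pushed down; springs shut, low friction
- flap2b (a joint): One of the two flaps of cell 2 (hinged on its +y wall), 0 closed and level, up to 1.5 rad when pushed down; springs shut, low friction
- flap3a (a joint): One of the two flaps of cell 3 (hinged on its -y wall), 0 closed and level, up to 1.5 rad when pushed down; springs shut, low friction
- flap3b (a joint): One of the two flaps of cell 3 (hinged on its +y wall), 0 closed and level, up to 1.5 rad when pushed down; springs shut, low friction
- clown: Cream tin clown figure, 48 mm base, 99 mm high, loose; origin under its centre; to be left alone
- tweezers: Brass tweezers stand, 50 x 70 mm base, 97 mm high, loose; origin under its centre; to be left alone
- burnisher: Steel burnishing tool with walnut handle, 176 mm long along its x, 26 mm thick, lying loose; origin under it, 80 mm from the handle's end; to be left alone
- hub: Red tin propeller hub with three blades, 88 mm across, 20 mm high, lying loose; origin under its centre; to be left alone

How it is judged:
On the way, in this order (a step that is already met when the one before it is completed fails the run):
1. the rocket stands on the felt pad, let go (horizontal distance between rocket_center and pad below 0.045 m and height (world z) of rocket_center below 0.075 m and angle between rocket_center's own z axis and vertical below 0.1 rad and contact force between the fingers and rocket below 0.1 N and linear speed of rocket below 0.03 m/s), for 0.2 s.
2. a cell has been felt through its flaps (a flap pushed down 0.3 rad) while the rocket stands on the pad (horizontal distance between rocket_center and pad below 0.045 m and height (world z) of rocket_center below 0.075 m and angle between rocket_center's own z axis and vertical below 0.1 rad and contact force between the fingers and rocket below 0.1 N and value of joint any of flap0a, flap0b, flap1a, flap1b, flap2a, flap2b, flap3a, flap3b above 0.3 rad), for 0.05 s.
At the end, for the whole second after the job is handed in: The rocket stands upright (within 0.12 rad) and at rest on the floor of the empty cell of the crate (its centre no more than 8 mm above its seated height and within 15 mm of the row's middle line), let go (z of rocket_center in the frame of crate between 0.065 and 0.08 m and x of rocket_center in the frame of crate between -0.015 and 0.015 m and y of rocket_center in the frame of crate between -0.11 and 0.11 m and angle between rocket_center's own z axis and vertical below 0.12 rad and linear speed of rocket below 0.02 m/s and contact force between the fingers and rocket below 0.1 N); the robot touches nothing.
It fails at once if the rocket is dropped into a cell (falls faster than 0.6 m/s with its foot under the flaps) (horizontal distance between rocket_center and crate below 0.12 m and height (world z) of rocket_center below 0.14 m and linear speed of rocket above 0.6 m/s).
It fails at once if the rocket topples (angle between rocket_center's own z axis and vertical above 0.7 rad).
It fails at once if the clown, tweezers stand, burnisher or hub is moved more than 30 mm (distance of any of clown, tweezers, burnisher, hub from where it was at the start of the episode above 0.03 m).
It also fails if it takes over 67 s, if anything falls off the work surface, if the arm or the gripper's body presses on something with over 40 N, if the wrist force passes 120 N, or if a joint passes its speed limit or range.

### The arm

A 6-joint arm with a two-finger parallel gripper is mounted at the origin on the work surface. World frame = base frame: x ahead of the robot, y to its left, z up, the work surface at z = 0. Lengths are in m, angles in rad, forces in N, time in s.
With the tool pointing down it reaches from about 0.35 to 0.85 m from the base axis. Payload 8.1 kg.
Tool frame: the origin (TCP) lies at the centre of the arm's flange, where the gripper is bolted on; the fingertips stand 186 mm ahead of it and the grasp point (between the pads) lies 167 mm ahead of it (robot.grasp_offset is the distance from the TCP to the grasp point, in m); z points along the fingers, y is the line along which they close (so a half turn about z gives the same grasp; the last joint's range is limited). The gripper opens to 93 mm and grips with 3 to 60 N. Pads are 15 mm wide; open, the fingers measure 128 mm over their backs; the gripper's body (75 mm by 188 mm) begins 65 mm behind the grasp point.
Start: joints at [-1.405, 0.13, 1.488, -0, 1.523, -0.085], TCP at [0.149, -0.581, 0.405] pointing down, gripper open.
Joint ranges: [-2.96, 2.96], [-0.89, 2.26], [0.02, 2.5], [-1.34, 4.48], [0, 2.73], [-2.66, 2.66]. Speed limits (rad/s): [2.39, 2.39, 2.79, 3.14, 3.14, 3.14].

### API

Orientations are given as a rotation vector (axis times angle).
In Python, from plant import robot gives the robot as it stands.
- The arm moves only by the tool drive_tool, never from a script. Its argument "moves" is one flat list of numbers, 7 for each row, row after row: the finger opening in mm, from 0 to 93, then the shift along the tool's x, y, z in mm, then the turn, a rotation vector about the tool's x, y, z in degrees. A call has 1 to 8 rows; each row shifts and turns the commanded pose from where the row before left it, along the tool's axes as they then stand; what a row does not reach is not made up. A row lasts 1/10 s, in which the tool goes at most 50 mm and 8.59 degrees, less where a joint would pass 70% of its speed; a pose out of reach is approached as far as the arm can. A call is refused whole if a number of a shift passes 50 or a number of a turn 8.59, either way. A call with a gripper value outside its range is refused whole. The fingers move at their own pace and stop on an object; "grip_force" is the grip in N (left out, the last holds). Time passes only in rows, so rows that do not move let the fingers close. It gives the time, the measured TCP pose, the force, the opening and the grip force at its end, in the units of the state.
- robot.read_state(): the state, without advancing time (a new reading comes with each control period).
- robot.read_camera(name): name is "scene" or "top" or "wrist"; returns a dict with "color" (420x560x3 uint8, red, green, blue), "depth" (420x560 float32, m along the optical axis (not along the pixel's ray), 0 where there is no reading), "mtx" (3x3 intrinsics, pixels), "dist_coeffs" ([k1, k2, p1, p2, k3] as OpenCV has them; the pictures are not rectified), "R" (3x3) and "t" (3): a world point X has camera coordinates R X + t. Camera axes: x right, y down, z forward; pixel columns grow to the right and rows downward; lengths in m; the calibration is good to about 2 mm. A picture is of the moment at which its call begins.
- robot.close_job(): hands the job in; it is judged then, once.
The state is a dict: "t": time; "q": joint angles; "dq": joint speeds; "joint_torque": joint torques, N m; "tool_pos": TCP position; "orientation": TCP orientation; "force": force on the tool from outside, world axes, zero at the start; "wrist_torque": the same for the moment, N m; "opening": finger opening in m; "gripper_force": force on a finger pad.
Only numpy, scipy, OpenCV 4.12 (cv2) and the standard library are available. Lean on these libraries where they do the work, as an engineer would, in place of code of your own. Each camera call takes 0.05 s, during which the arm holds its last target. There are 200 camera calls.

## Working session

There is one attempt and no reset: what is moved stays moved. The work goes in short steps, Python scripts to look and compute and a tool call to move; the robot and the scene stay as the last step left them, time stands still between calls to the robot, and variables do not carry over. Pictures are saved under pics/ and viewed, at most 10 in all, crops included, and the job is handed in when it is done.

Besides the shell and the picture viewer there is one more tool, called after "Emit:" in YAML: its name, and indented under it one key for each argument. drive_tool: Moves the arm, as the interface text tells. Its arguments: {"type":"object","properties":{"moves":{"type":"array","items":{"type":"number"}},"grip_force":{"type":"number"}},"required":["moves"]}

```bash
mkdir -p pics; ls; cat > h.py <<'E'
import numpy as np, cv2
from plant import robot
from scipy.spatial.transform import Rotation as Ro
def cam(n,save=None):
    c=robot.read_camera(n)
    if save: cv2.imwrite('pics/'+save,c['color'][:,:,::-1])
    return c
def cloud(c):
    h,w=c['depth'].shape
    u,v=np.meshgrid(np.arange(w),np.arange(h))
    p=cv2.undistortPoints(np.stack([u,v],-1).reshape(-1,1,2).astype(float),c['mtx'],c['dist_coeffs']).reshape(h,w,2)
    P=np.dstack([p,np.ones((h,w))])*c['depth'][...,None]
    return (P-c['t'])@c['R']   # R^T (P-t)
def rel(target_xyz,yaw=None):
    s=robot.read_state();R=Ro.from_rotvec(s['orientation']).as_matrix()
    print('t',s['t'],'tcp',np.round(s['tool_pos'],4),'toolshift mm',np.round(R.T@(np.array(target_xyz)-s['tool_pos'])*1e3,1))
    print('tool y heading deg',np.degrees(np.arctan2(R[1,1],R[0,1])),'R',np.round(R,3).tolist())
E
python3 - <<'E'
from h import *
a=cam('top','top.png');b=cam('scene','scene.png')
np.savez('top.npz',P=cloud(a),**a);np.savez('scene.npz',P=cloud(b),**b)
print(a['t'],a['R'],b['R'].T@-b['t'],a['R'].T@-a['t'])
rel([0.149,-.581,.405])
E
```

```text
pics
[-0.00942991  0.56866902  1.20742301] [[-0.00359018 -0.99992467  0.01173749]
 [-0.99049973  0.0019423  -0.13750097]
 [ 0.13746782 -0.01211963 -0.99043208]] [ 1.2321107  -0.06461842  1.19836514] [0.39725085 0.00409979 1.27417372]
t 0.1 tcp [ 0.1489 -0.581   0.4038] toolshift mm [ 0.1  0.  -1.2]
tool y heading deg -75.62945075556995 R [[0.969, 0.248, -0.0], [0.248, -0.969, 0.002], [0.0, -0.002, -1.0]]
```

View pics/top.png

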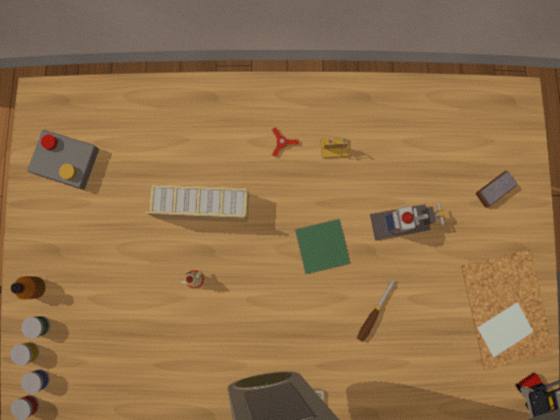

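View pics/scene.png

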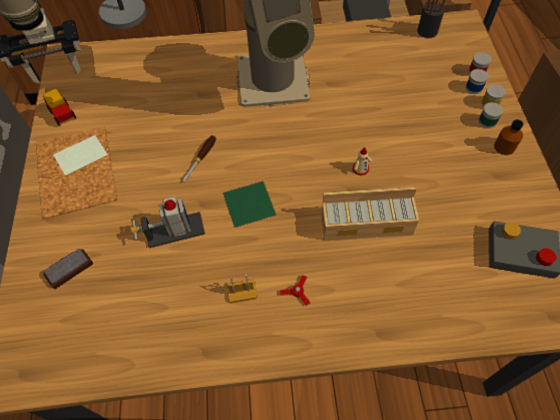

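The top view shows the rocket (408,217), pad (323,246), crate (199,201), burnisher (377,312), clown (193,279) and tweezers (335,148). The scene view shows the same, with the crate's high wall facing the robot. Next I measure these.

```bash
python3 - <<'E'
from h import *
d=np.load('top.npz');P=d['P'];hsv=cv2.cvtColor(d['color'],cv2.COLOR_RGB2HSV)
H,S,V=[hsv[...,i] for i in range(3)]
X,Y,Z=P[...,0],P[...,1],P[...,2]
def rep(n,m,box):
    u0,u1,v0,v1=box;k=np.zeros(m.shape,bool);k[v0:v1,u0:u1]=1;m=m&k&(d['depth']>0)
    q=P[m];r=cv2.minAreaRect((q[:,:2]*1000).astype(np.float32))
    print(n,len(q),'med',np.round(np.median(q,0),4),'rect mm',np.round(r[0],1),np.round(r[1],1),round(r[2],1))
    return q
rep('pad',(H>50)&(H<95)&(S>80),(280,370,205,285))
rep('nose',((H<8)|(H>172))&(S>150)&(Z>.1),(385,430,195,240))
rep('rocket+jaw',(Z>.1),(365,450,195,250))
rep('clampall',(Z>.006),(365,440,195,250))
rep('crate hi',(Z>.1),(140,260,175,230))
rep('crate all',(Z>.06),(140,260,175,230))
rep('crate flap',(Z>.06)&(Z<.09),(140,260,175,230))
rep('clown',Z>.015,(170,215,262,295));rep('tweez',Z>.015,(315,360,130,165));rep('burn',Z>.012,(345,405,275,350))
print(np.median(Z[60:120,100:250]))
o=cv2.resize(d['color'][170:290,280:460][:,:,::-1],None,fx=4,fy=4,interpolation=cv2.INTER_CUBIC);cv2.imwrite('pics/c1.png',o)
E
```

```text
pad 666 med [ 0.4721 -0.1117  0.0023] rect mm [ 471.7 -110.4] [114.3 113.8] 13.1
nose 91 med [ 0.5294 -0.2985  0.135 ] rect mm [ 529.7 -299.7] [22.3 21. ] 77.9
rocket+jaw 500 med [ 0.5305 -0.2969  0.1196] rect mm [ 532.3 -301.7] [54.7 59.9] 8.4
clampall 1656 med [ 0.5309 -0.2955  0.0514] rect mm [ 546.  -319.1] [197.  124.9] 85.8
crate hi 326 med [0.5428 0.2009 0.1163] rect mm [543.4 202.8] [236.5   7.4] 87.5
crate all 2902 med [0.5764 0.1986 0.0763] rect mm [578.4 201.5] [237.5  77.4] 87.7
crate flap 2530 med [0.5814 0.1982 0.0759] rect mm [578.5 201.5] [237.5  77.2] 87.6
clown 232 med [0.3885 0.2131 0.0483] rect mm [392.8 221.6] [45.2 43.5] 74.9
tweez 196 med [ 0.7278 -0.1438  0.0463] rect mm [ 729.  -145.2] [46.1 61.5] 0.5
burn 419 med [ 0.2829 -0.2279  0.02  ] rect mm [ 307.7 -244.4] [ 25.2 175. ] 58.1
-0.001717553585110811
```

View pics/c1.png

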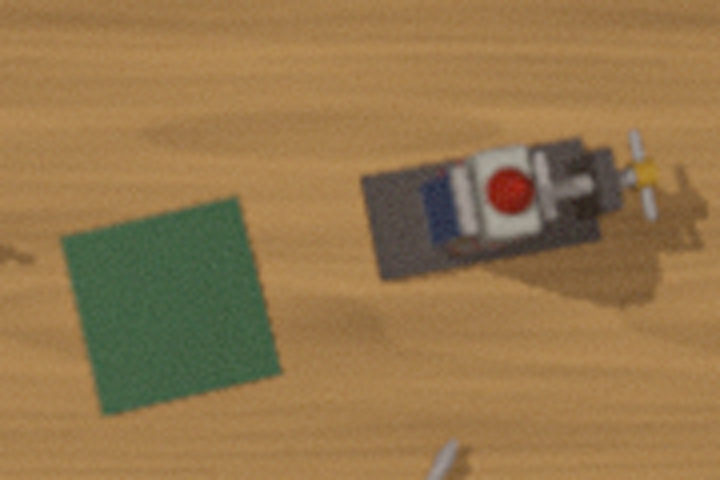

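The crop shows the clamp at about +9°, with the narrow edges along world x. The screw is on the -y side. Now I move above the rocket and turn.

Emit:
drive_tool:
  moves: [93, 44, -17.8, 0, 0, 0, 0, 93, 44, -17.8, 0, 0, 0, 0, 93, 44, -17.8, 0, 0, 0, 0, 93, 44, -17.8, 0, 0, 0, 0, 93, 44, -17.8, 0, 0, 0, 0, 93, 44, -17.8, 0, 0, 0, 0, 93, 44, -17.8, 0, 0, 0, 0, 93, 44, -17.8, 0, 0, 0, 0]

```text
t: 0.9
tool_pos: [0.4558, -0.3544, 0.4044]
orientation: [-3.117, -0.393, 0.001]
force: [-0.6, -0.9, -0.5]
opening: 0.093
gripper_force: 0.0
```

Emit:
drive_tool:
  moves: [93, 44, -17.8, 0, 0, 0, 0, 93, 44, -17.8, 0, 0, 0, 0, 93, 0, 0, 0, 0, 0, -8.5, 93, 0, 0, 0, 0, 0, -8.5, 93, 0, 0, 0, 0, 0, -8.5, 93, 0, 0, 0, 0, 0, -8.5, 93, 0, 0, 0, 0, 0, -8.5, 93, 0, 0, 0, 0, 0, -8.5]

```text
t: 1.7
tool_pos: [0.5309, -0.2995, 0.4041]
orientation: [-2.638, -1.704, 0.001]
force: [0.1, 0.7, 0.3]
opening: 0.0924
gripper_force: 0.0
```

Emit:
drive_tool:
  moves: [93, 0, 0, 0, 0, 0, -8.5, 93, 0, 0, 0, 0, 0, -8.5, 93, 0, 0, 0, 0, 0, -8.5, 93, 0, 0, 0, 0, 0, -8.5, 93, 0, 0, 0, 0, 0, 0]

```text
t: 2.2
tool_pos: [0.5309, -0.2995, 0.4041]
orientation: [-2.029, -2.397, 0.0]
force: [0.4, -0.4, 0.0]
opening: 0.093
gripper_force: 0.0
```

```bash
python3 - <<'E'
from h import *
rel([.531,-.3,.404])
a=cam('wrist','w1.png');np.savez('w1.npz',P=cloud(a),**a)
P=cloud(a);hsv=cv2.cvtColor(a['color'],cv2.COLOR_RGB2HSV);H,S=hsv[...,0],hsv[...,1]
ok=a['depth']>0
def rect(m):
    q=P[m&ok]
    if len(q)<9: return print('none')
    print(len(q),np.round(np.median(q,0),4),cv2.minAreaRect((q[:,:2]*1000).astype(np.float32)))
near=(abs(P[...,0]-.53)<.08)&(abs(P[...,1]+.3)<.08)
rect(((H<8)|(H>172))&(S>150)&(P[...,2]>.125)&near)
rect((P[...,2]>.115)&(P[...,2]<.16)&near)
rect((P[...,2]>.119)&(P[...,2]<.126)&near)
print(a['R'].T@-a['t'])
E
```

```text
t 2.2 tcp [ 0.5309 -0.2995  0.4041] toolshift mm [-0.5  0.   0.1]
tool y heading deg 9.51379817824966 R [[-0.165, 0.986, -0.001], [0.986, 0.165, 0.001], [0.001, -0.001, -1.0]]
997 [ 0.5303 -0.297   0.1349] ((530.7412719726562, -298.83380126953125), (27.5970458984375, 24.835481643676758), 10.026744842529297)
2813 [ 0.53   -0.2967  0.1222] ((531.0126342773438, -300.33709716796875), (54.164798736572266, 34.105804443359375), 9.0259428024292)
1601 [ 0.5293 -0.2972  0.1216] ((531.3131103515625, -300.3741149902344), (52.41285705566406, 33.40777587890625), 7.91065788269043)
[ 0.51895422 -0.22629974  0.38409034]
```

View pics/w1.png

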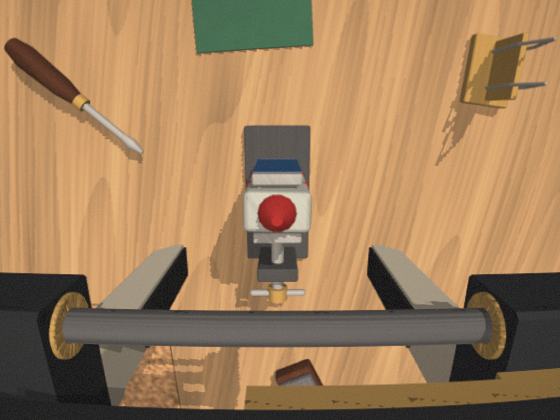

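The wrist view shows the rocket nose at (277,212), centred between the open fingers. The measured rocket pose is (531.0, -300.2) mm, yaw 9.0°, so I'm aligned. Descend and grip.

Emit:
drive_tool:
  moves: [93, 0, 0, 35, 0, 0, 0.5, 93, 0, 0, 35, 0, 0, 0, 93, 0, 0, 34, 0, 0, 0, 93, 0, 0, 30, 0, 0, 0, 93, 0, 0, 0, 0, 0, 0]
  grip_force: 25

```text
t: 2.75
tool_pos: [0.529, -0.2983, 0.2651]
orientation: [-2.042, -2.375, 0.002]
force: [-0.9, 0.4, -0.3]
opening: 0.0933
gripper_force: 0.0
```

Emit:
drive_tool:
  moves: [40, 0, 0, 0, 0, 0, 0, 40, 0, 0, 0, 0, 0, 0, 40, 0, 0, 0, 0, 0, 0, 40, 0, 0, 0, 0, 0, 0, 40, 0, 0, 0, 0, 0, 0, 40, 0, 0, 0, 0, 0, 0]

```text
t: 3.35
tool_pos: [0.5312, -0.2997, 0.2715]
orientation: [2.043, 2.386, 0.0]
force: [-0.9, -0.2, 2.5]
opening: 0.054
gripper_force: 25.0
```

Emit:
drive_tool:
  moves: [40, 0, 0, -10, 0, 0, 0, 40, 0, 0, -20, 0, 0, 0, 40, 0, 0, -30, 0, 0, 0, 40, 0, 0, -30, 0, 0, 0, 40, 0, 0, -25, 0, 0, 0, 40, 0, 0, -10, 0, 0, 0, 40, 0, 0, -5, 0, 0, 0, 40, 0, 0, 0, 0, 0, 0]

```text
t: 4.15
tool_pos: [0.5309, -0.2995, 0.4004]
orientation: [-2.043, -2.386, 0.0]
force: [0.4, -1.1, -1.1]
opening: 0.054
gripper_force: 24.9
```

```bash
python3 - <<'E'
from h import *
s=robot.read_state();print(s['force'],s['opening'],s['gripper_force'])
rel([.472,-.111,.4015])
E
```

```text
[ 0.38182089 -1.07873298 -1.0576727 ] 0.05398358024453228 24.943387806415558
t 4.15 tcp [ 0.5309 -0.2995  0.4004] toolshift mm [195.4 -29.2  -1. ]
tool y heading deg 8.868465449820023 R [[-0.154, 0.988, -0.0], [0.988, 0.154, 0.0], [0.0, -0.0, -1.0]]
```

Emit:
drive_tool:
  moves: [40, 10, -1.5, 0, 0, 0, 0, 40, 30, -4.5, 0, 0, 0, 0, 40, 40, -6, 0, 0, 0, 0, 40, 40, -6, 0, 0, 0, 0, 40, 40, -6, 0, 0, 0, 0, 40, 25, -4, 0, 0, 0, 0, 40, 10, -1.5, 0, 0, 0, 0, 40, 0, 0, 0, 0, 0, 0]

```text
t: 4.95
tool_pos: [0.4712, -0.1102, 0.3997]
orientation: [-2.04, -2.388, 0.001]
force: [0.7, -0.2, -2.2]
opening: 0.0539
gripper_force: 24.9
```

Emit:
drive_tool:
  moves: [40, 0, 0, 15, 0, 0, 3, 40, 0, 0, 30, 0, 0, 3, 40, 0, 0, 30, 0, 0, 3, 40, 0, 0, 30, 0, 0, 2.3, 40, 0, 0, 15, 0, 0, 0, 40, 0, 0, 8, 0, 0, 0, 40, 0, 0, 4, 0, 0, 0, 40, 0, 0, 0, 0, 0, 0]

```text
t: 5.75
tool_pos: [0.4719, -0.112, 0.2688]
orientation: [2.269, 2.173, -0.0]
force: [-0.8, -0.2, -1.9]
opening: 0.0538
gripper_force: 24.9
```

Emit:
drive_tool:
  moves: [40, 0, 0, 2, 0, 0, 0, 40, 0, 0, 1.5, 0, 0, 0, 40, 0, 0, 0.5, 0, 0, 0, 40, 0, 0, 0, 0, 0, 0]

```text
t: 6.15
tool_pos: [0.4719, -0.1115, 0.2651]
orientation: [2.268, 2.174, 0.0]
force: [0.4, -0.4, -2.3]
opening: 0.0542
gripper_force: 24.9
```

```bash
python3 - <<'E'
from h import *
s=robot.read_state();print(s['force'],s['opening'],s['gripper_force'],s['tool_pos'])
E
```

```text
[ 0.41209598 -0.41622301 -2.30234026] 0.05419934520780145 24.943347573280334 [ 0.47188718 -0.11147474  0.26505305]
```

Emit:
drive_tool:
  moves: [40, 0, 0, 0.5, 0, 0, 0, 40, 0, 0, 0.5, 0, 0, 0, 40, 0, 0, 0, 0, 0, 0]

```text
t: 6.45
tool_pos: [0.4719, -0.1115, 0.2645]
orientation: [2.268, 2.174, 0.0]
force: [-2.3, 0.3, 5.5]
opening: 0.0542
gripper_force: 25.0
```

Emit:
drive_tool:
  moves: [40, 0, 0, 0.5, 0, 0, 0, 40, 0, 0, 0.5, 0, 0, 0, 40, 0, 0, 0, 0, 0, 0]

```text
t: 6.75
tool_pos: [0.472, -0.1116, 0.2644]
orientation: [2.267, 2.174, -0.0]
force: [-7.4, 2.4, 15.0]
opening: 0.0544
gripper_force: 25.0
```

Contact is at z=0.2645, as expected. I ease off, open and rise.

Emit:
drive_tool:
  moves: [40, 0, 0, -1, 0, 0, 0, 93, 0, 0, 0, 0, 0, 0, 93, 0, 0, 0, 0, 0, 0, 93, 0, 0, 0, 0, 0, 0, 93, 0, 0, 0, 0, 0, 0, 93, 0, 0, 0, 0, 0, 0, 93, 0, 0, 0, 0, 0, 0]

```text
t: 7.45
tool_pos: [0.4718, -0.1115, 0.2637]
orientation: [-2.268, -2.174, 0.0]
force: [0.2, -0.5, 0.2]
opening: 0.0926
gripper_force: 0.0
```

Emit:
drive_tool:
  moves: [93, 0, 0, -15, 0, 0, 0, 93, 0, 0, -30, 0, 0, 0, 93, 0, 0, -40, 0, 0, 0, 93, 0, 0, -40, 0, 0, 0, 93, 0, 0, -15, 0, 0, 0, 93, 0, 0, 0, 0, 0, 0]

```text
t: 8.05
tool_pos: [0.4725, -0.1117, 0.4066]
orientation: [2.265, 2.171, 0.004]
force: [-0.7, -0.5, -0.0]
opening: 0.0934
gripper_force: 0.0
```

```bash
cat > m.py <<'E'
from h import *
import sys
def meas(cx,cy,zlo,zhi,name=None):
    a=cam('wrist',name);P=cloud(a)
    m=(a['depth']>0)&(abs(P[...,0]-cx)<.07)&(abs(P[...,1]-cy)<.07)&(P[...,2]>zlo)&(P[...,2]<zhi)
    q=P[m];print(len(q),cv2.minAreaRect((q[:,:2]*1000).astype(np.float32)),q[:,2].max())
    return a,P
E
python3 - <<'E'
from m import *
meas(.472,-.1115,.107,.15)
rel([.5784,.2015,.40])
E
```

```text
2664 ((471.6867370605469, -111.78691864013672), (33.94156265258789, 54.13414764404297), 87.853759765625) 0.1360947941555519
t 8.1 tcp [ 0.472  -0.1116  0.4041] toolshift mm [317.3  93.    4.1]
tool y heading deg -2.4311607436400813 R [[0.042, 0.999, 0.002], [0.999, -0.042, -0.001], [-0.001, 0.002, -1.0]]
```

The rocket stands at (471.7, -111.8), yaw -2.2°. On to the crate with closed fingers, turned so the closing line runs along the crate's y.

Emit:
drive_tool:
  moves: [0, 30, 8.8, 0, 0, 0, 0, 0, 45, 13.2, 0, 0, 0, 0, 0, 45, 13.2, 0, 0, 0, 0, 0, 45, 13.2, 0, 0, 0, 0, 0, 45, 13.2, 0, 0, 0, 0, 0, 45, 13.2, 0, 0, 0, 0, 0, 45, 13.2, 0, 0, 0, 0, 0, 17, 5, 0, 0, 0, 0]

```text
t: 8.9
tool_pos: [0.5778, 0.205, 0.3998]
orientation: [-2.263, -2.175, 0.005]
force: [-1.0, -0.3, 0.2]
opening: 0.0338
gripper_force: 0.0
```

Emit:
drive_tool:
  moves: [0, 0, 0, 0, 0, 0, 8.2, 0, 0, 0, 0, 0, 0, 8.2, 0, 0, 0, 0, 0, 0, 8.2, 0, 0, 0, 0, 0, 0, 8.2, 0, 0, 0, 0, 0, 0, 8.2, 0, 0, 0, 0, 0, 0, 8.2, 0, 0, 0, 0, 0, 0, 8.2, 0, 0, 0, 0, 0, 0, 8.2]

```text
t: 9.7
tool_pos: [0.5776, 0.2011, 0.4001]
orientation: [3.085, 0.589, -0.008]
force: [1.2, -0.0, 0.2]
opening: -0.0
gripper_force: 0.0
```

Emit:
drive_tool:
  moves: [0, 0, 0, 0, 0, 0, 8.2, 0, 0, 0, 0, 0, 0, 8.2, 0, 0, 0, 0, 0, 0, 8.0, 0, 0, 0, 0, 0, 0, 0]

```text
t: 10.1
tool_pos: [0.5776, 0.2011, 0.4004]
orientation: [3.14, -0.07, -0.007]
force: [0.7, -0.7, -1.5]
opening: -0.0002
gripper_force: 0.0
```

```bash
python3 - <<'E'
from h import *
a=cam('wrist','w2.png');P=cloud(a);Z=P[...,2]
for lo,hi in((.06,.09),(.06,.13),(.1,.13)):
    m=(a['depth']>0)&(abs(P[...,0]-.578)<.08)&(abs(P[...,1]-.2)<.16)&(Z>lo)&(Z<hi);q=P[m]
    print(len(q),cv2.minAreaRect((q[:,:2]*1000).astype(np.float32)))
c=np.array([.5785,.2015]);th=np.radians(-2.4)
for k,y in enumerate((-.087,-.029,.029,.087)): print(k);rel([*(c+y*np.array([-np.sin(th),np.cos(th)])),.40])
E
```

```text
21440 ((579.7074584960938, 202.80419921875), (239.37295532226562, 71.31072998046875), 87.72239685058594)
26134 ((576.9580078125, 202.91012573242188), (239.3328094482422, 76.74336242675781), 87.67542266845703)
3611 ((542.10400390625, 203.91903686523438), (237.56581115722656, 6.9242424964904785), 87.72814178466797)
0
t 10.15 tcp [0.5777 0.2012 0.4009] toolshift mm [ 0.6 86.6  1. ]
tool y heading deg -92.26126217360452 R [[0.999, -0.039, -0.004], [-0.039, -0.999, -0.001], [-0.004, 0.001, -1.0]]
1
t 10.15 tcp [0.5777 0.2012 0.4009] toolshift mm [ 0.7 28.6  0.9]
tool y heading deg -92.26126217360452 R [[0.999, -0.039, -0.004], [-0.039, -0.999, -0.001], [-0.004, 0.001, -1.0]]
2
t 10.15 tcp [0.5777 0.2012 0.4009] toolshift mm [  0.9 -29.4   0.8]
tool y heading deg -92.26126217360452 R [[0.999, -0.039, -0.004], [-0.039, -0.999, -0.001], [-0.004, 0.001, -1.0]]
3
t 10.15 tcp [0.5777 0.2012 0.4009] toolshift mm [  1.  -87.4   0.8]
tool y heading deg -92.26126217360452 R [[0.999, -0.039, -0.004], [-0.039, -0.999, -0.001], [-0.004, 0.001, -1.0]]
```

View pics/w2.png

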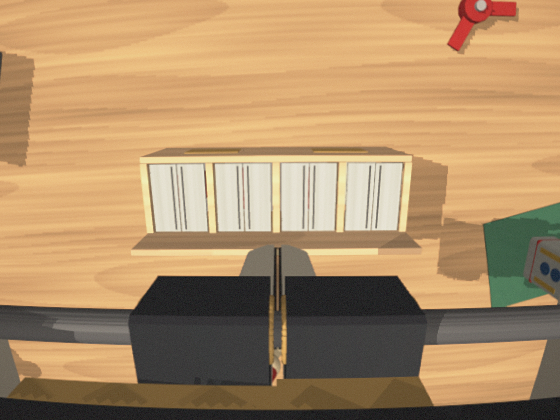

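The wrist view shows four flapped cells: columns 178, 244, 309 and 374, left to right, are cells 3 to 0. The high wall is nearest the gripper. Probe cell 1 first.

Emit:
drive_tool:
  moves: [0, 0.5, 28, 0, 0, 0, 0, 0, 0, 0, 0, 0, 0, 0]

```text
t: 10.35
tool_pos: [0.5773, 0.1713, 0.4021]
orientation: [3.139, -0.062, -0.003]
force: [0.2, 0.4, 0.3]
opening: 0.0003
gripper_force: 0.0
```

Emit:
drive_tool:
  moves: [0, 0, 0, 40, 0, 0, 0, 0, 0, 0, 40, 0, 0, 0, 0, 0, 0, 30, 0, 0, 0, 0, 0, 0, 20, 0, 0, 0, 0, 0, 0, 10, 0, 0, 0, 0, 0, 0, 5, 0, 0, 0, 0, 0, 0, 5, 0, 0, 0, 0, 0, 0, 0, 0, 0, 0]

```text
t: 11.15
tool_pos: [0.5777, 0.1734, 0.2542]
orientation: [-3.141, 0.066, -0.001]
force: [-0.6, -0.5, 0.6]
opening: 0.0006
gripper_force: 0.2
```

Emit:
drive_tool:
  moves: [0, 0, 0, 2, 0, 0, 0, 0, 0, 0, 1, 0, 0, 0, 0, 0, 0, 0, 0, 0, 0]

```text
t: 11.45
tool_pos: [0.5778, 0.1734, 0.2515]
orientation: [-3.141, 0.066, -0.002]
force: [0.4, 0.3, 2.0]
opening: 0.0007
gripper_force: 1.1
```

Emit:
drive_tool:
  moves: [0, 0, 0, 1, 0, 0, 0, 0, 0, 0, 1, 0, 0, 0, 0, 0, 0, 0, 0, 0, 0]

```text
t: 11.75
tool_pos: [0.5781, 0.1735, 0.2505]
orientation: [-3.14, 0.067, -0.004]
force: [-2.5, -0.3, 9.5]
opening: 0.0006
gripper_force: 5.1
```

Emit:
drive_tool:
  moves: [0, 0, 0, 1, 0, 0, 0, 0, 0, 0, 1, 0, 0, 0, 0, 0, 0, 0, 0, 0, 0]

```text
t: 12.05
tool_pos: [0.5783, 0.1736, 0.2499]
orientation: [-3.14, 0.066, -0.005]
force: [-5.6, -1.4, 18.8]
opening: 0.0005
gripper_force: 9.6
```

Emit:
drive_tool:
  moves: [0, 0, 0, 1, 0, 0, 0, 0, 0, 0, 1, 0, 0, 0, 0, 0, 0, 0, 0, 0, 0]

```text
t: 12.35
tool_pos: [0.579, 0.1731, 0.2488]
orientation: [3.141, -0.067, 0.009]
force: [-2.3, -5.1, 19.9]
opening: 0.0007
gripper_force: 20.6
```

Cell 1 is blocked at about 13 mm depth, so it is occupied. Go up and try cell 0.

Emit:
drive_tool:
  moves: [0, 0, 0, -20, 0, 0, 0, 0, 0, 0, -25, 0, 0, 0, 0, 0, 29, 0, 0, 0, 0, 0, 0, 29, 0, 0, 0, 0, 0, 0, 0, 0, 0, 0, 0, 0, 0, 20, 0, 0, 0, 0, 0, 0, 10, 0, 0, 0, 0, 0, 0, 0, 0, 0, 0]

```text
invalid input at $.moves: expected a multiple of 7 numbers
```

Emit:
drive_tool:
  moves: [0, 0, 0, 4, 0, 0, 0, 0, 0, 0, 2, 0, 0, 0, 0, 0, 0, 2, 0, 0, 0, 0, 0, 0, 1, 0, 0, 0, 0, 0, 0, 1, 0, 0, 0, 0, 0, 0, 0, 0, 0, 0]

```text
t: 12.95
tool_pos: [0.5803, 0.1732, 0.2469]
orientation: [-3.14, 0.066, -0.015]
force: [-28.6, -10.9, 75.8]
opening: 0.0015
gripper_force: 40.4
```

Emit:
drive_tool:
  moves: [0, 0, 0, 1, 0, 0, 0, 0, 0, 0, 1, 0, 0, 0, 0, 0, 0, 0, 0, 0, 0]

```text
t: 13.25
tool_pos: [0.5823, 0.173, 0.2445]
orientation: [-3.14, 0.067, -0.026]
force: [-9.8, -9.7, 56.7]
opening: 0.0007
gripper_force: 41.5
```

My first list was one number short and was refused, so the two following calls pressed into the cone: 76 N at the wrist, under the limit of 120 N. Back off at once, and from now on one dependent call at a time.

Emit:
drive_tool:
  moves: [0, 0, 0, -20, 0, 0, 0, 0, 0, 0, -35, 0, 0, 0, 0, 0, 0, 0, 0, 0, 0]

```text
t: 13.55
tool_pos: [0.5793, 0.1736, 0.2936]
orientation: [-3.139, 0.067, -0.013]
force: [0.6, 0.4, 0.9]
opening: 0.0009
gripper_force: 0.0
```

```bash
python3 - <<'E'
from h import *
print(robot.read_state()['force'])
rel([.5746,.1155,.30]) # cell 0
E
```

```text
[0.60804572 0.38180245 0.91730754]
t 13.55 tcp [0.5793 0.1736 0.2936] toolshift mm [-2.2 58.3 -6.6]
tool y heading deg -92.43366515386967 R [[0.999, -0.042, 0.008], [-0.042, -0.999, 0.002], [0.008, -0.002, -1.0]]
```

Emit:
drive_tool:
  moves: [0, -1, 29, 0, 0, 0, 0, 0, -1, 29, 0, 0, 0, 0, 0, 0, 0, 0, 0, 0, 0, 0, 0, 0, 20, 0, 0, 0, 0, 0, 0, 12, 0, 0, 0, 0, 0, 0, 0, 0, 0, 0]

```text
t: 14.15
tool_pos: [0.5718, 0.1157, 0.2529]
orientation: [3.14, -0.066, -0.008]
force: [-0.1, -0.6, -0.7]
opening: 0.0004
gripper_force: 0.2
```

Emit:
drive_tool:
  moves: [0, 2, 0, 1, 0, 0, 0, 0, 0, 0, 1, 0, 0, 0, 0, 0, 0, 1, 0, 0, 0, 0, 0, 0, 1, 0, 0, 0, 0, 0, 0, 0, 0, 0, 0]

```text
t: 14.65
tool_pos: [0.5751, 0.1154, 0.252]
orientation: [-3.141, 0.067, -0.001]
force: [0.9, -0.4, 1.1]
opening: 0.0008
gripper_force: 0.3
```

Emit:
drive_tool:
  moves: [0, 0, 0, 1, 0, 0, 0, 0, 0, 0, 1, 0, 0, 0, 0, 0, 0, 1, 0, 0, 0, 0, 0, 0, 0, 0, 0, 0]

```text
t: 15.05
tool_pos: [0.5749, 0.1153, 0.2485]
orientation: [3.141, -0.067, -0.001]
force: [-0.2, -0.4, 0.3]
opening: 0.0008
gripper_force: 0.3
```

Emit:
drive_tool:
  moves: [0, 0, 0, 1, 0, 0, 0, 0, 0, 0, 2, 0, 0, 0, 0, 0, 0, 2, 0, 0, 0, 0, 0, 0, 0, 0, 0, 0]

```text
t: 15.45
tool_pos: [0.5749, 0.1153, 0.2433]
orientation: [3.141, -0.067, -0.001]
force: [0.5, -0.6, 0.0]
opening: 0.0005
gripper_force: 0.6
```

Emit:
drive_tool:
  moves: [0, 0, 0, 2, 0, 0, 0, 0, 0, 0, 3, 0, 0, 0, 0, 0, 0, 3, 0, 0, 0, 0, 0, 0, 3, 0, 0, 0, 0, 0, 0, 3, 0, 0, 0, 0, 0, 0, 0, 0, 0, 0]

```text
t: 16.05
tool_pos: [0.5746, 0.1153, 0.2289]
orientation: [3.141, -0.067, -0.002]
force: [-0.1, -0.0, 0.1]
opening: 0.0004
gripper_force: 0.6
```

There is no resistance 35 mm below the flaps, so cell 0 is the empty one. Back up and to the rocket.

Emit:
drive_tool:
  moves: [0, 0, 0, -25, 0, 0, 0, 0, 0, 0, -45, 0, 0, 0, 0, 0, 0, -45, 0, 0, 0, 0, 0, 0, -45, 0, 0, 0, 93, 0, 0, -15, 0, 0, 0, 93, 0, 0, 0, 0, 0, 0]

```text
t: 16.65
tool_pos: [0.5758, 0.1155, 0.4084]
orientation: [-3.14, 0.067, -0.01]
force: [-0.2, -0.1, -1.2]
opening: 0.0123
gripper_force: 0.0
```

```bash
python3 - <<'E'
from h import *
rel([.4717,-.1118,.404])
E
```

```text
t 16.65 tcp [0.5758 0.1155 0.4084] toolshift mm [-94.4 231.5   3.6]
tool y heading deg -92.42742322203507 R [[0.999, -0.042, 0.006], [-0.042, -0.999, 0.001], [0.006, -0.001, -1.0]]
```

Emit:
drive_tool:
  moves: [93, -8, 20, 0, 0, 0, 0, 93, -17, 42, 0, 0, 0, 0, 93, -17, 42, 0, 0, 0, 0, 93, -17, 42, 0, 0, 0, 0, 93, -17, 42, 0, 0, 0, 0, 93, -12, 29, 0, 0, 0, 0, 93, -6, 14, 0, 0, 0, 0, 93, 0, 0, 0, 0, 0, 0]

```text
t: 17.45
tool_pos: [0.4701, -0.113, 0.4021]
orientation: [-3.14, 0.071, 0.006]
force: [-0.0, 0.7, 0.3]
opening: 0.0758
gripper_force: 0.0
```

```bash
python3 - <<'E'
from m import *
meas(.4717,-.1118,.107,.15)
rel([.4717,-.1118,.264])
E
```

```text
2709 ((472.422607421875, -112.91704559326172), (33.60488510131836, 52.76788330078125), 86.54759979248047) 0.13685105517530377
t 17.5 tcp [ 0.4706 -0.112   0.4025] toolshift mm [  1.5  -0.  138.5]
tool y heading deg -92.5546216836632 R [[0.999, -0.045, -0.003], [-0.045, -0.999, 0.001], [-0.003, -0.001, -1.0]]
```

Emit:
drive_tool:
  moves: [93, 1.5, 0, 20, 0, 0, 0, 93, 0, 0, 40, 0, 0, 0, 93, 0, 0, 40, 0, 0, 0, 93, 0, 0, 24, 0, 0, 0, 93, 0, 0, 10.5, 0, 0, 0, 93, 0, 0, 0, 0, 0, 0, 93, 0, 0, 0, 0, 0, 0]
  grip_force: 25

```text
t: 18.2
tool_pos: [0.4734, -0.1112, 0.2711]
orientation: [3.141, -0.066, 0.001]
force: [0.1, -0.4, 0.4]
opening: 0.093
gripper_force: 0.0
```

Emit:
drive_tool:
  moves: [25, 0, 0, 0, 0, 0, 0, 25, 0, 0, 0, 0, 0, 0, 25, 0, 0, 0, 0, 0, 0, 25, 0, 0, 0, 0, 0, 0, 25, 0, 0, 0, 0, 0, 0, 25, 0, 0, 0, 0, 0, 0, 25, 0, 0, 0, 0, 0, 0, 25, 0, 0, 0, 0, 0, 0]

```text
t: 19.0
tool_pos: [0.4728, -0.1116, 0.2702]
orientation: [3.141, -0.067, -0.0]
force: [1.2, 0.2, -1.7]
opening: 0.0334
gripper_force: 25.3
```

Emit:
drive_tool:
  moves: [25, 0, 0, -8, 0, 0, 0, 25, 0, 0, -20, 0, 0, 0, 25, 0, 0, -30, 0, 0, 0, 25, 0, 0, -30, 0, 0, 0, 25, 0, 0, -30, 0, 0, 0, 25, 0, 0, -15, 0, 0, 0, 25, 0, 0, -5, 0, 0, 0, 25, 0, 0, 0, 0, 0, 0]

```text
t: 19.8
tool_pos: [0.4728, -0.1115, 0.4081]
orientation: [3.141, -0.067, 0.0]
force: [0.4, -0.4, -1.3]
opening: 0.0342
gripper_force: 24.9
```

```bash
python3 - <<'E'
from h import *
rel([.5750,.1155,.408])
print(robot.read_state()['opening'])
E
```

```text
t 19.8 tcp [ 0.4728 -0.1115  0.4081] toolshift mm [ 9.250e+01 -2.312e+02  2.000e-01]
tool y heading deg -92.43118575839581 R [[0.999, -0.042, 0.0], [-0.042, -0.999, -0.0], [0.0, 0.0, -1.0]]
0.03416674861025082
```

Emit:
drive_tool:
  moves: [25, 8, -20, 0, 0, 0, 0, 25, 16, -40, 0, 0, 0, 0, 25, 16, -40, 0, 0, 0, 0, 25, 16, -40, 0, 0, 0, 0, 25, 16, -40, 0, 0, 0, 0, 25, 12.5, -31, 0, 0, 0, 0, 25, 8, -20, 0, 0, 0, 0, 25, 0, 0, 0, 0, 0, 0]

```text
t: 20.6
tool_pos: [0.575, 0.1179, 0.4052]
orientation: [-3.141, 0.062, 0.006]
force: [-0.6, -0.0, -2.0]
opening: 0.0339
gripper_force: 25.0
```

```bash
python3 - <<'E'
from h import *
a=cam('top');P=cloud(a);b=cam('wrist','w3.png');Q=cloud(b)
for c,P in((a,P),(b,Q)):
    m=(c['depth']>0)&(abs(P[...,0]-.578)<.08)&(abs(P[...,1]-.2)<.13)&(P[...,2]>.065)&(P[...,2]<.1);q=P[m]
    print(len(q),cv2.minAreaRect((q[:,:2]*1000).astype(np.float32)))
m=(b['depth']>0)&(abs(Q[...,0]-.575)<.05)&(abs(Q[...,1]-.115)<.05)&(Q[...,2]>.14)&(Q[...,2]<.2);q=Q[m]
if len(q): print('rocket +x face',len(q),np.percentile(q[:,0],[50,90,99]),np.percentile(q[:,1],[1,50,99]))
rel([.5750,.1155,.408])
E
```

```text
664 ((575.7250366210938, 182.6313018798828), (149.06912231445312, 73.33016204833984), 87.71034240722656)
17887 ((579.339111328125, 202.83314514160156), (239.5093536376953, 71.65098571777344), 87.74799346923828)
rocket +x face 1062 [0.59964704 0.60013747 0.60036316] [0.09888605 0.11536672 0.1317885 ]
t 20.7 tcp [0.5746 0.1155 0.4059] toolshift mm [ 0.4  0.  -2.1]
tool y heading deg -92.36872192136528 R [[0.999, -0.041, -0.004], [-0.041, -0.999, -0.001], [-0.004, 0.001, -1.0]]
```

View pics/w3.png

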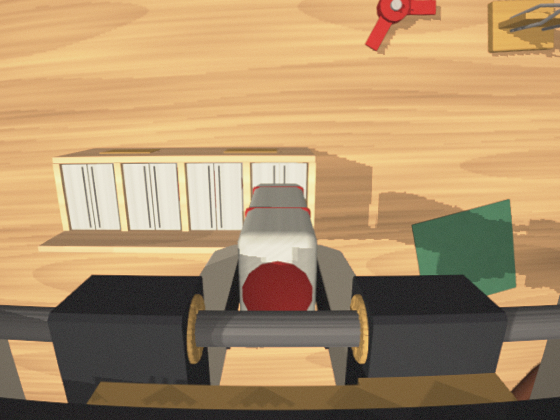

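The wrist view shows the rocket hanging upright over the rightmost cell, cell 0, foot at about (277,186). Measured rocket centre (573.0, 115.3) against cell centre (573.5, 115.9), so it is aligned. Lower it.

Emit:
drive_tool:
  moves: [25, 0.5, 0, 15, 0, 0, 0, 25, 0, 0, 20, 0, 0, 0, 25, 0, 0, 15, 0, 0, 0, 25, 0, 0, 10, 0, 0, 0, 25, 0, 0, 8, 0, 0, 0, 25, 0, 0, 8, 0, 0, 0, 25, 0, 0, 5, 0, 0, 0, 25, 0, 0, 0, 0, 0, 0]

```text
t: 21.5
tool_pos: [0.5753, 0.1153, 0.3266]
orientation: [3.141, -0.067, -0.001]
force: [-0.4, -0.1, -2.1]
opening: 0.0339
gripper_force: 25.0
```

Emit:
drive_tool:
  moves: [25, 0, 0, 8, 0, 0, 0, 25, 0, 0, 8, 0, 0, 0, 25, 0, 0, 8, 0, 0, 0, 25, 0, 0, 8, 0, 0, 0, 25, 0, 0, 8, 0, 0, 0, 25, 0, 0, 5, 0, 0, 0, 25, 0, 0, 3, 0, 0, 0, 25, 0, 0, 0, 0, 0, 0]

```text
t: 22.3
tool_pos: [0.5753, 0.1153, 0.2786]
orientation: [3.141, -0.067, -0.001]
force: [0.3, -0.7, -2.0]
opening: 0.0339
gripper_force: 25.0
```

Emit:
drive_tool:
  moves: [25, 0, 0, 2, 0, 0, 0, 25, 0, 0, 2, 0, 0, 0, 25, 0, 0, 1, 0, 0, 0, 25, 0, 0, 0, 0, 0, 0]

```text
t: 22.7
tool_pos: [0.5755, 0.1153, 0.2742]
orientation: [3.141, -0.067, 0.0]
force: [-0.9, -0.3, -1.8]
opening: 0.0343
gripper_force: 25.0
```

Emit:
drive_tool:
  moves: [25, 0, 0, 0.7, 0, 0, 0, 25, 0, 0, 0.7, 0, 0, 0, 25, 0, 0, 0, 0, 0, 0]

```text
t: 23.0
tool_pos: [0.5756, 0.1153, 0.2732]
orientation: [-3.141, 0.067, -0.001]
force: [0.5, -0.0, -1.2]
opening: 0.0337
gripper_force: 25.0
```

Emit:
drive_tool:
  moves: [25, 0, 0, 0.7, 0, 0, 0, 25, 0, 0, 0.7, 0, 0, 0, 25, 0, 0, 0, 0, 0, 0]

```text
t: 23.3
tool_pos: [0.5758, 0.1152, 0.2731]
orientation: [3.141, -0.067, 0.002]
force: [-4.9, -2.0, 8.3]
opening: 0.0341
gripper_force: 25.0
```

It is on the floor. Ease off, open and rise.

Emit:
drive_tool:
  moves: [25, 0, 0, -1, 0, 0, 0, 70, 0, 0, 0, 0, 0, 0, 70, 0, 0, 0, 0, 0, 0, 70, 0, 0, 0, 0, 0, 0, 70, 0, 0, 0, 0, 0, 0, 70, 0, 0, 0, 0, 0, 0]

```text
t: 23.9
tool_pos: [0.5754, 0.1153, 0.2723]
orientation: [3.141, -0.067, -0.0]
force: [0.1, -0.8, 0.4]
opening: 0.068
gripper_force: 0.0
```

Emit:
drive_tool:
  moves: [70, 0, 0, -10, 0, 0, 0, 70, 0, 0, -25, 0, 0, 0, 70, 0, 0, -40, 0, 0, 0, 70, 0, 0, -40, 0, 0, 0, 70, 0, 0, -20, 0, 0, 0, 70, 0, 0, 0, 0, 0, 0]

```text
t: 24.5
tool_pos: [0.5764, 0.1154, 0.4131]
orientation: [-3.14, 0.067, -0.013]
force: [-0.4, -0.6, 0.3]
opening: 0.07
gripper_force: 0.0
```

```bash
python3 - <<'E'
from m import *
a,P=meas(.5735,.1155,.121,.15,'w4.png')
a,P=meas(.5735+.005,.1155,.113,.15)
E
```

```text
928 ((575.1886596679688, 115.20817565917969), (28.177919387817383, 27.9400691986084), 39.30970001220703) 0.13928175778501217
3457 ((569.3889770507812, 128.57687377929688), (89.9782485961914, 66.7208480834961), 87.31739807128906) 0.13908179713799917
```

View pics/w4.png

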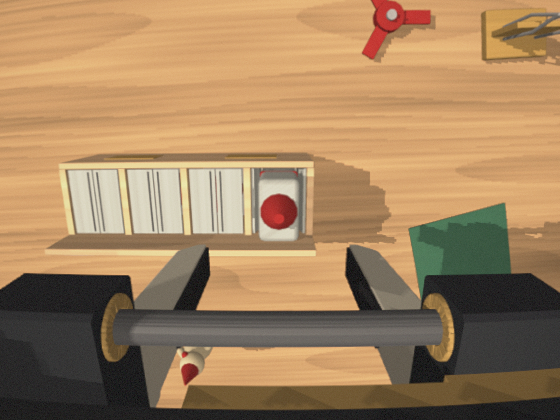

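The last view shows the rocket upright in cell 0, nose at (279,212) and top at 0.138 m, which is the seated height. The gripper is clear of it, so I hand in.

```bash
python3 -c "
from plant import robot
print(robot.close_job())"
```

```text
the job is handed in; nothing more can be done
None
```

The rocket stands upright and let go in cell 0, the cell I felt to be empty, and the job is handed in at about 25 s; no verdict came back, and one mistyped move pressed the fingers into cell 1's hidden cone at up to 76 N at the wrist (limit 120 N).

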